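# Clip the culture dish into the viewing holder

## Task

Load the covered culture dish into the round metal dish holder: tilted, with its edge first under the fixed lip, then pushed down level until it lies flat on the seat and the spring roller opposite the lip has snapped over its edge. Keep the dish lid up all the way, and leave the timer, the tape roll and the specimen cup where they are.

Things in the scene. Friction and masses are not known exactly. Their poses are not given: they have to be found in the camera images.
- dish: Small round covered culture dish, pale, clear plastic, a plain solid disc 59.4 mm in diameter and 14 mm high, about 50 g, loose on the worktop. Origin: centre of its underside; z axis up out of the lid. It is the only dish; it is round, so its yaw is of no account.
- holder: Dish holder, fixed: round aluminium base 110 mm across, 6 mm high. Origin: centre of its underside; z up; x runs from the lip (-x) to the roller catch (+x). On it a raised seat floor, top 14 mm up, 64 mm long in x, 50 mm in y. The seat is open at its +y and -y sides over 40 mm in x, the base there 8 mm below the seat floor: room for fingers that hold the dish at these sides.
- seat (a point): Centre of the seat floor, 14 mm above the holder's origin, axes as the holder's. Curved walls of inner radius 31.5 mm about it hold the dish: at -x 19 mm high above the floor with the lip on top, at +x 7 mm high, either side of the roller. Home, the dish's underside lies on this floor, its centre within about 2 mm of this point.
- lip (a point): Middle of the free lower edge of the fixed dark steel lip: at holder x = -24 mm, 18.5 mm above the seat floor. The lip is 44 mm wide in y, 5 mm thick and covers the -x end of the seat by 7.5 mm, so the dish cannot go in level. Tilted about 25 degrees, -x edge down, the dish slides under it to wall and floor and just clears the roller; let go there, it stays leaning on the roller.
- catch (a joint): Spring roller catch: slides along the holder's +x, 0 = fully out (start), 6.5 mm = fully back, in m; 1.8 N when out plus 0.6 N per mm. Its free-turning steel roller (12 mm diameter, 18.5 mm long in y) has its axis 18.2 mm above the seat floor, at x = 31.9 mm when out. About 5 to 12 N down on the lid between middle and roller pushes the dish past it, and it springs back over the edge.
- timer: Bystander: flat white timer 64 x 60 x 19 mm, near the back right of the work; leave it alone. Origin: centre of its underside.
- tape_roll: Bystander: roll of masking tape lying flat, 54 mm across, 19 mm high; leave it alone. Origin: centre of its underside.
- specimen_cup: Bystander: specimen cup with screw lid, 62 mm across, 72 mm high; leave it alone. Origin: centre of its underside.
Not all that is in view belongs to the job. Leave any black look-alike of the dish alone.

How it is judged:
By the outcome, as a careful person would: the job done as asked, in the order asked, and still so for the second after the job is handed in, with the robot touching nothing.
It also fails if it takes over 50 s, if anything falls off the work surface, if the arm or the gripper's body presses on something with over 40 N, if the wrist force passes 120 N, or if a joint passes its speed limit or range.

## Robot

A 6-joint arm with a two-finger parallel gripper is mounted at the origin on a cart in front of the work surface, level with it; the furniture and walls round the work are solid. World frame = base frame: x ahead of the robot, y to its left, z up, the work surface at z = 0. Lengths are in mm, angles in degrees, forces in N, time in s.
With the tool pointing down it reaches from about 250 to 775 mm from the base axis. Payload 4 kg.
Tool frame: the origin (TCP) lies on the centre line of the jaws, within the pads' length; the fingertips stand 22 mm ahead of it and the grasp point (between the pads) lies 3 mm ahead of it; z points along the fingers, x is the direction in which the jaws open and shut, and the axes are right-handed (so a half turn about z gives the same grasp; the last joint's range is limited). The gripper opens to 85 mm and grips with 20 to 120 N. Pads are 22 mm wide; open, the fingers measure 114 mm over their backs; the gripper's body (76 mm by 85 mm) begins 54 mm behind the grasp point. The pads swing forward as they close: fully open they stand 13 mm farther back than shut.
Start: joints at [-75.579, 4.996, 78.535, -0, 96.463, -5.907], TCP at [191.069, -515.76, 253.341] pointing down, gripper open.
Joint ranges: [-177.83, 177.83], [-43.37, 116.18], [15.69, 146.23], [-61.86, 241.86], [9.47, 152.12], [-147.06, 147.06]. Speed limits (degrees/s): [159.86, 159.86, 180, 180, 180, 180].

## Interface

Orientations are given as [roll, pitch, yaw] about the fixed x, y, z axes, in that order (R = Rz(yaw) Ry(pitch) Rx(roll)).
In Python, from station import * gives the robot as it stands.
- The arm moves only by the shell command python3 -m jog 'ROWS' [FORCE]. ROWS is a JSON object of lists of equal length, an entry for each row: "claw": the closure, from -1 (fully open) to 1 (shut); "delta_pos": the shift along the tool's x, y, z in mm, a list of three; "angular": the turn, a rotation vector about the tool's x, y, z in rad, a list of three. In form: {"claw": [claw, ...], "delta_pos": [[dx, dy, dz], ...], "angular": [[wx, wy, wz], ...]}. A call has 1 to 8 rows; each row shifts and turns the pose as measured when the row begins, along the tool's axes as they then stand; what a row does not reach is not made up. A row lasts 1/12 s, in which the tool goes at most 41.7 mm and 7.16 degrees, less where a joint would pass 70% of its speed; a pose out of reach is approached as far as the arm can. A call is refused whole if a number of a shift passes 41.7 or a number of a turn 0.125, either way. A call with a gripper value outside its range is refused whole. The fingers move at their own pace and stop on an object; FORCE is the grip in N (left out, the last holds). Time passes only in rows, so rows that do not move let the fingers close. It gives the time, the measured TCP pose, the force and the opening at its end, in the units of the state.
- get_obs(): the state, without advancing time (a new reading comes with each control period).
- grab_frame(name): name is "scene" or "top" or "wrist"; returns a dict with "frame" (400x640x3 uint8, blue, green, red), "fx", "fy", "cx", "cy" (pixels), "xyz" and "orientation" of the camera in the world. Camera axes: x right, y down, z forward; pixel columns grow to the right and rows downward; lengths in mm; the calibration is good to about 2 mm. A picture is of the moment at which its call begins. There is no depth.
- job_done(): hands the job in, once; it reports no verdict.
The state is a dict: "time_s": time; "qpos": joint angles; "joint_velocities": joint speeds; "joint_torque": joint torques, N m; "tool_pos": TCP position; "eef_rot": TCP orientation; "force": force on the tool from outside, world axes, zero at the start; "wrist_torque": the same for the moment, N m; "gripper_width": finger opening in mm.
Only numpy, scipy, OpenCV 4.12 (cv2) and the standard library are available. Lean on these libraries where they do the work, as an engineer would, in place of code of your own. Each camera call takes 0.05 s, during which the arm holds its last target. There are 200 camera calls.

## Working session

There is one attempt and no reset: what is moved stays moved. The work goes in short steps, Python scripts to look and compute and a shell command to move; the robot and the scene stay as the last step left them, time stands still between calls to the robot, and variables do not carry over. Pictures are saved under pics/ and viewed, about 8 in all and at most 12, crops included, and the job is handed in when it is done.

```bash
mkdir -p pics
python3 - <<'E'
from station import *
import cv2
for n in("top","scene"):
    f=grab_frame(n); cv2.imwrite(f"pics/{n}1.png",f["frame"]); print(n,{k:v for k,v in f.items() if k!="frame"})
print(get_obs())
E
```

```text
top {'fx': 361.63965778934033, 'fy': 361.63965778934033, 'cx': 325.9524564089686, 'cy': 198.72540289569326, 'xyz': array([414.02222535,  91.20927964, 997.08936718]), 'orientation': array([-174.81157922,    0.2914807 ,  -90.74841399])}
scene {'fx': 434.6265170692249, 'fy': 434.6265170692249, 'cx': 318.86326515103616, 'cy': 202.27186254256696, 'xyz': array([-544.53508051,  680.74568426,  742.30763188]), 'orientation': array([-120.2157274 ,    1.02500791, -119.00873298])}
{'time_s': 0.1, 'qpos': array([-7.55777334e+01,  5.03705236e+00,  7.86149525e+01,  1.16860697e-03,
        9.64621728e+01, -5.90629436e+00]), 'joint_velocities': array([-0.02956508, -0.05694996, -0.19253649,  0.03790729,  0.09122917,
       -0.00098251]), 'joint_torque': array([ 3.24252156e-03, -3.53015649e+01, -3.14218533e+01, -5.92734727e-05,
        7.92523613e-03,  1.28622958e-05]), 'tool_pos': array([ 190.98392903, -515.36164127,  252.2453736 ]), 'eef_rot': array([-1.79987096e+02,  1.13452064e-01, -6.96712959e+01]), 'force': array([ 0.35054386, -0.34533774, -0.1402571 ]), 'wrist_torque': array([ 0.00802073,  0.03907046, -0.04262704]), 'gripper_width': 85.6282433466902}
```

View pics/top1.png

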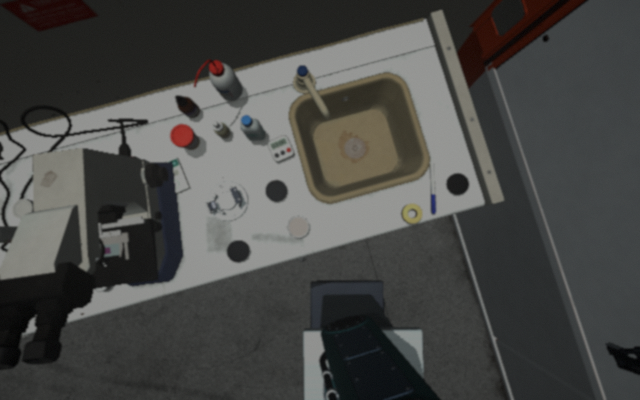

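View pics/scene1.png

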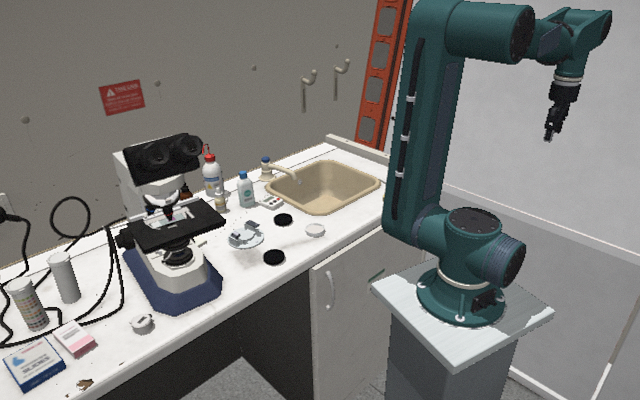

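The top view shows the pale dish at (298,227), the holder at about (228,200), black look-alikes at (276,190) and (238,250), the timer at (282,148), and the tape at (411,213). I'll zoom in on the holder and compute positions.

```bash
cat > h.py <<'E'
from station import *
import cv2, numpy as np
from scipy.spatial.transform import Rotation as R
def ray(f,u,v,z):
    d=R.from_euler('xyz',f["orientation"],degrees=True).apply([(u-f["cx"])/f["fx"],(v-f["cy"])/f["fy"],1])
    return (f["xyz"]+d*(z-f["xyz"][2])/d[2]).round(1)
def proj(f,p):
    c=R.from_euler('xyz',f["orientation"],degrees=True).inv().apply(np.array(p)-f["xyz"])
    return np.array([f["cx"]+f["fx"]*c[0]/c[2],f["cy"]+f["fy"]*c[1]/c[2]]).round(1)
E
python3 - <<'E'
from h import *
f=grab_frame("top")
print("dish",ray(f,298,227,14),"holder",ray(f,228,200,14),proj(f,ray(f,228,200,14)))
a=cv2.resize(f["frame"][165:270,190:330],None,fx=5.6,fy=5.6,interpolation=cv2.INTER_CUBIC)
a=cv2.convertScaleAbs(a,alpha=1.2);cv2.imwrite("pics/c.png",a)
E
```

```text
dish [427.4 171.8  14. ] holder [503.5 362.7  14. ] [228. 200.]
```

View pics/c.png

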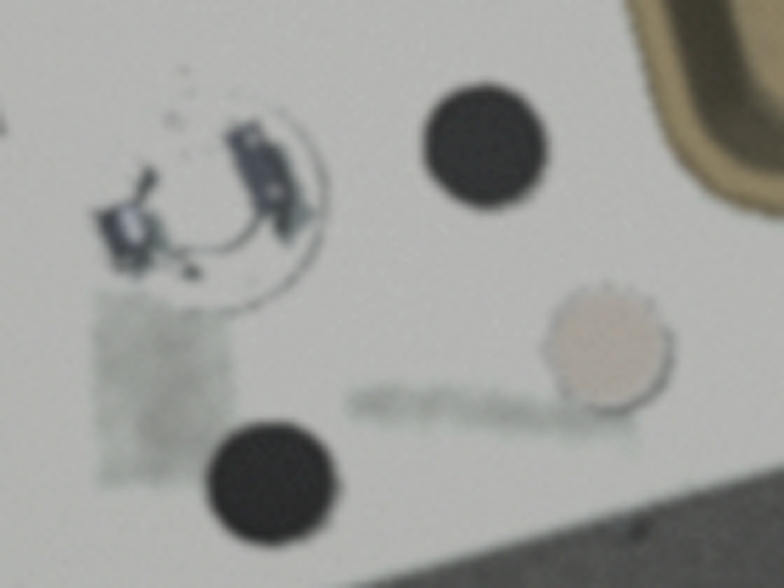

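The crop shows the long dark lip at (268,180) and the roller catch at (128,230). Holder +x therefore runs at about 110° in the world, with the holder centre near (503,363). I'll move over to the dish, turning to yaw 20.

```bash
python3 -m jog '{"claw":[-1,-1,-1,-1,-1,-1,-1,-1],"delta_pos":[[-31,-25,0],[-28,-29,0],[-24,-32,0],[-20,-35,0],[-15,-37,0],[-10,-39,0],[-6,-40,0],[-1,-40,0]],"angular":[[0,0,-0.12],[0,0,-0.12],[0,0,-0.12],[0,0,-0.12],[0,0,-0.12],[0,0,-0.12],[0,0,-0.12],[0,0,-0.12]]}' 40
```

```text
time_s: 0.82
tool_pos: [293.4, -206.1, 245.7]
eef_rot: [-179.4, 0.4, -13.0]
force: [1.2, -0.6, -0.5]
gripper_width: 85.4
```

```bash
python3 -m jog '{"claw":[-1,-1,-1,-1,-1,-1,-1,-1],"delta_pos":[[5,-40,0],[10,-39,0],[14,-37,0],[18,-36,0],[22,-33,0],[26,-31,0],[26,-31,0],[26,-31,0]],"angular":[[0,0,-0.12],[0,0,-0.12],[0,0,-0.12],[0,0,-0.12],[0,0,-0.11],[0,0,0],[0,0,0],[0,0,0]]}'
python3 -m jog '{"claw":[-1,-1,-1],"delta_pos":[[26,-31,0],[10,-10,0],[0,0,0]],"angular":[[0,0,0],[0,0,0],[0,0,0]]}'
python3 - <<'E'
from h import *
f=grab_frame("wrist"); cv2.imwrite("pics/w1.png",f["frame"]); print({k:v for k,v in f.items() if k!="frame"})
for p in ([427,172,14],[503,363,14]): print(proj(f,p))
E
```

```text
time_s: 1.48
tool_pos: [393.2, 111.6, 248.2]
eef_rot: [-179.5, -0.2, 22.6]
force: [0.6, -1.2, 0.3]
gripper_width: 85.3
time_s: 1.73
tool_pos: [410.3, 172.1, 247.4]
eef_rot: [-179.3, -0.2, 23.3]
force: [-0.7, -0.5, -0.7]
gripper_width: 85.4
{'fx': 344.6309364833988, 'fy': 344.6309364833988, 'cx': 323.2824521578133, 'cy': 202.16877175804228, 'xyz': array([378.10541254, 245.68032884, 369.55377934]), 'orientation': array([162.02311817,  -0.31002959,  23.22850561])}
[336.4 176.7]
[494.1  24.2]
```

View pics/w1.png

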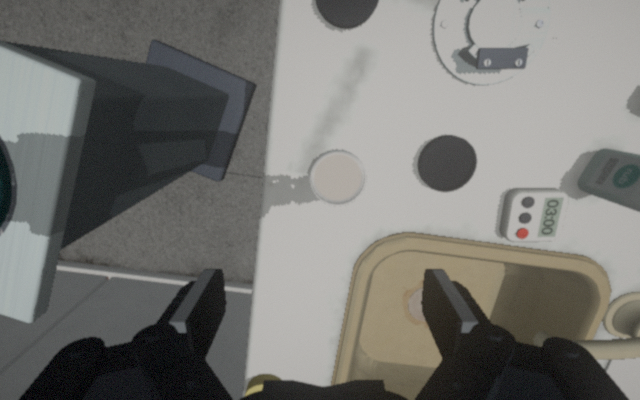

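The wrist view shows the dish at (336,176), agreeing with the top estimate. The holder is in the top right with the lip at (500,58) and is cut off by the frame. I'll refine the dish from its colour mask.

```bash
cat >> h.py <<'E'
def dish(f,c,z=14,h=50):
    u,v=int(c[0]),int(c[1]); im=f["frame"]
    lab=cv2.cvtColor(im,cv2.COLOR_BGR2LAB).astype(int); ref=np.median(lab[v-8:v+8,u-8:u+8].reshape(-1,3),0)
    m=((abs(lab[...,1:]-ref[1:]).max(2)<4)&(abs(lab[...,0]-ref[0])<25)).astype('uint8'); k=np.zeros_like(m);k[v-h:v+h,u-h:u+h]=1
    n,l,s,cc=cv2.connectedComponentsWithStats(cv2.morphologyEx(m*k,cv2.MORPH_OPEN,np.ones((3,3))))
    i=1+s[1:,4].argmax(); return s[i],cc[i].round(1),ray(f,*cc[i],z)
E
python3 - <<'E'
from h import *
f=grab_frame("wrist"); print(dish(f,(336,176)))
f=grab_frame("top"); print(dish(f,(298,227),h=18))
E
```

```text
(array([ 286,  126,  100,  100, 9212], dtype=int32), array([338.3, 174.6]), array([427.3, 173.7,  14. ]))
(array([292, 209,  22,  36, 512], dtype=int32), array([302.9, 226.3]), array([429. , 158.4,  14. ]))
```

```bash
python3 -m jog '{"claw":[-1,-1,-1,-1,-1],"delta_pos":[[8,3,38],[8,3,38],[0,0,38],[0,0,38],[0,0,0]],"angular":[[0,0,0],[0,0,0],[0,0,0],[0,0,0],[0,0,0]]}'
python3 - <<'E'
from h import *
f=grab_frame("wrist"); a=f["frame"]; cv2.imwrite("pics/w2.png",a)
for p in ([427,172,14],[503,363,14]): print(proj(f,p))
E
```

```text
time_s: 2.3
tool_pos: [430.7, 163.4, 96.9]
eef_rot: [-179.7, -1.0, 22.3]
force: [-1.2, -0.5, -1.6]
gripper_width: 85.2
[320.3 208.1]
[604.7 -72.7]
```

View pics/w2.png

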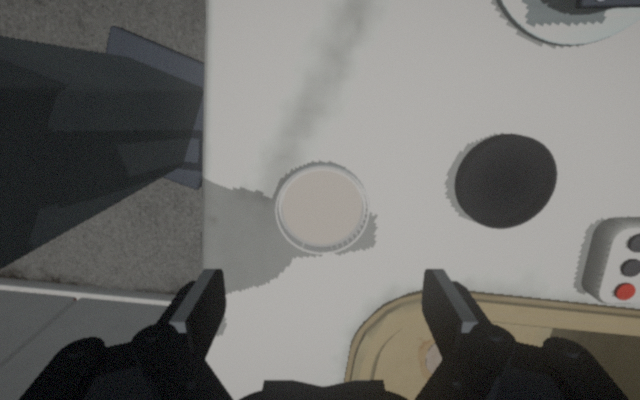

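The dish is at (322,206), with (320,208) predicted, so about 1 mm off. Descending.

```bash
python3 -m jog '{"claw":[-1,-1,-1,-1],"delta_pos":[[1,-9,30],[0,0,25],[0,0,10],[0,0,0]],"angular":[[0,-0.017,0],[0,0,0],[0,0,0],[0,0,0]]}'
```

```text
time_s: 2.68
tool_pos: [439.2, 170.9, 46.0]
eef_rot: [-180.0, -1.4, 21.9]
force: [-0.8, -0.0, -1.0]
gripper_width: 85.5
```

```bash
python3 -m jog '{"claw":[-1,-1,-1,-1],"delta_pos":[[-11,-5,0],[0,0,0],[0,0,0],[0,0,0]],"angular":[[0,-0.02,0],[0,0,0],[0,0,0],[0,0,0]]}'
```

```text
time_s: 3.02
tool_pos: [431.1, 171.6, 54.6]
eef_rot: [179.9, -0.9, 21.7]
force: [-0.8, -0.4, 0.4]
gripper_width: 85.8
```

```bash
python3 -m jog '{"claw":[-1,-1,-1,-1,-1],"delta_pos":[[-3,-2,12],[0,0,12],[0,0,6],[0,0,3],[0,0,0]],"angular":[[0,-0.016,0],[0,0,0],[0,0,0],[0,0,0],[0,0,0]]}'
```

```text
time_s: 3.43
tool_pos: [429.8, 173.4, 22.7]
eef_rot: [179.9, -0.3, 21.8]
force: [-0.5, -0.1, -0.8]
gripper_width: 85.3
```

Now a small correction, then close.

```bash
python3 -m jog '{"claw":[-1,-1,-1],"delta_pos":[[-2,0,3],[0,0,0],[0,0,0]],"angular":[[0,-0.005,0],[0,0,0],[0,0,0]]}'
python3 - <<'E'
from h import *
f=grab_frame("wrist"); cv2.imwrite("pics/w3.png",f["frame"])
E
```

```text
time_s: 3.68
tool_pos: [427.6, 172.7, 19.1]
eef_rot: [179.9, 0.1, 21.8]
force: [0.3, -0.1, 0.6]
gripper_width: 85.5
```

View pics/w3.png

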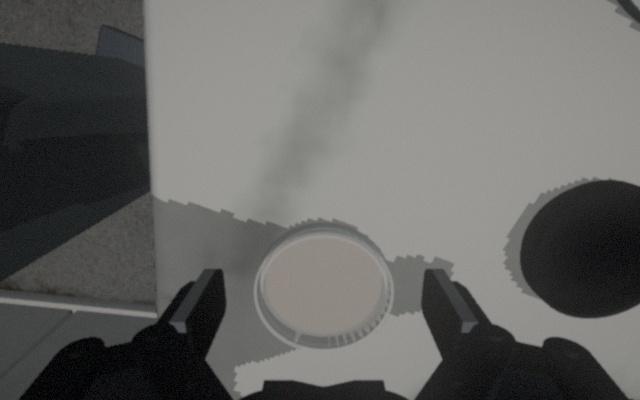

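Run:
```python
from h import *
f=grab_frame("wrist"); o=get_obs()
print(proj(f,[*o["tool_pos"][:2],14]), ray(f,323,285,14), o["tool_pos"], ray(f,323,288,7))
```

```text
[323.3 289.8] [426.6 174.8  14. ] [427.58937595 172.64271825  19.1953894 ] [428.8 169.2   7. ]
```

Centred to within about 1–2 mm. Closing.

```bash
python3 -m jog '{"claw":[1,1,1,1,1,1],"delta_pos":[[0,-1,0],[0,0,0],[0,0,0],[0,0,0],[0,0,0],[0,0,0]],"angular":[[0,0,0],[0,0,0],[0,0,0],[0,0,0],[0,0,0],[0,0,0]]}' 40
```

```text
time_s: 4.28
tool_pos: [428.4, 174.0, 20.8]
eef_rot: [179.8, -0.1, 21.8]
force: [-0.9, 0.0, -0.2]
gripper_width: 57.7
```

```bash
python3 -m jog '{"claw":[1,1,1,1,1,1,1,1],"delta_pos":[[0,0,-20],[0,0,-35],[25,-8,-30],[30,-10,-25],[30,-10,-25],[30,-10,-20],[15,-5,0],[0,0,0]],"angular":[[0,0,0],[0,0,0],[0,0,0],[0,0,0],[0,0,0],[0,0,0],[0,0,0],[0,0,0]]}'
python3 -m jog '{"claw":[1,1],"delta_pos":[[0,0,0],[0,0,0]],"angular":[[0,0,0],[0,0,0]]}'
python3 - <<'E'
from h import *
f=grab_frame("wrist"); cv2.imwrite("pics/w4.png",f["frame"]);cv2.imwrite("pics/w4b.png",cv2.resize(f["frame"],(800,500),interpolation=cv2.INTER_CUBIC))
np.save("w4.npy",f,allow_pickle=True)
E
```

```text
time_s: 4.95
tool_pos: [532.0, 264.4, 175.2]
eef_rot: [180.0, 0.7, 21.6]
force: [-0.2, -0.3, -1.9]
gripper_width: 57.6
time_s: 5.12
tool_pos: [531.9, 264.4, 174.5]
eef_rot: [179.9, 0.7, 21.7]
force: [-0.1, 0.1, -1.1]
gripper_width: 57.5
```

View pics/w4b.png

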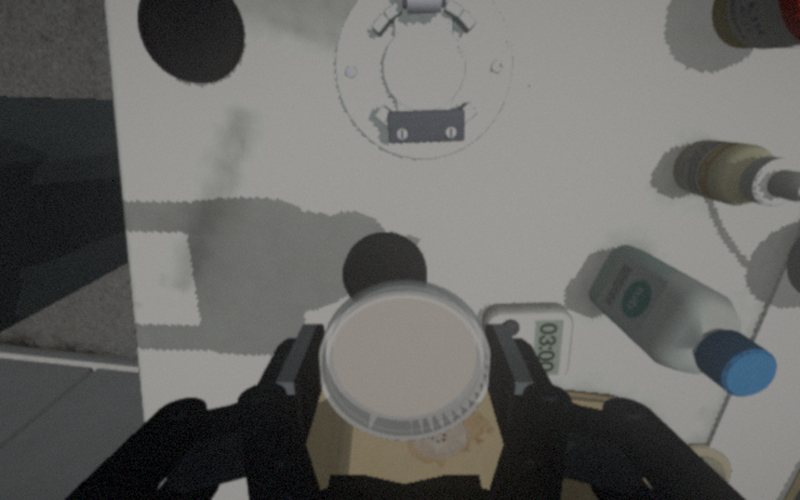

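The holder is sharp in the 800-wide image: lip top face (388–465, 109–143), roller (424,3), base screws (351,71) and (497,66), and base rim x 335–513, bottom 158. The dish is held at (406,355).

Run:
```python
from h import *
f=np.load("w4.npy",allow_pickle=True).item()
P=lambda u,v,z: ray(f,(u+.5)/1.25-.5,(v+.5)/1.25-.5,z)
a,b=P(351,71,8),P(497,66,8); print("screws",a,b,"mid",(a+b)/2)
l,r=P(388,110,37.5),P(465,108,37.5); print("lip free edge",l,r,(l+r)/2,np.linalg.norm(l-r))
L,R_=P(390,143,37.5),P(464,142,37.5); print("lip back",L,R_)
print("roller",P(424,3,38)); print("rim",P(335,75,6),P(513,70,6),P(424,158,6))
for v in (a-b,l-r,L-R_): print(np.degrees(np.arctan2(v[1],v[0])))
print("dish in grip at top h ~169:",P(406,350,168))
for n in ("top",):
    g=grab_frame(n); print([ (k,ray(g,190+x/5.6,165+y/5.6,z)) for k,x,y,z in [("lip",268,180,37.5),("rol",128,230,35)]])
```

```text
screws [461.7 347.2   8. ] [544.1 382.9   8. ] mid [502.9  365.05   8.  ]
lip free edge [492.3 335.   37.5] [532.5 352.1  37.5] [512.4  343.55  37.5 ] 43.68581005315112
lip back [499.9 318.4  37.5] [539.7 334.8  37.5]
roller [490.8 392.1  38. ]
rim [452.9 341.4   6. ] [554.6 384.8   6. ] [523.9 315.    6. ]
-156.5752100405734
-156.95640219984423
-157.60538534776413
dish in grip at top h ~169: [531.  268.3 168. ]
[('lip', array([508.6, 330. ,  37.5])), ('rol', array([485.8, 397.2,  35. ]))]
```

Run:
```python
from h import *
f=np.load("w4.npy",allow_pickle=True).item()
a=f["frame"][0:140,250:430]; cv2.imwrite("pics/w4c.png",cv2.convertScaleAbs(cv2.resize(a,None,fx=4.4,fy=4.2,interpolation=cv2.INTER_CUBIC),alpha=1.1))
```

```text
(no output)
```

View pics/w4c.png

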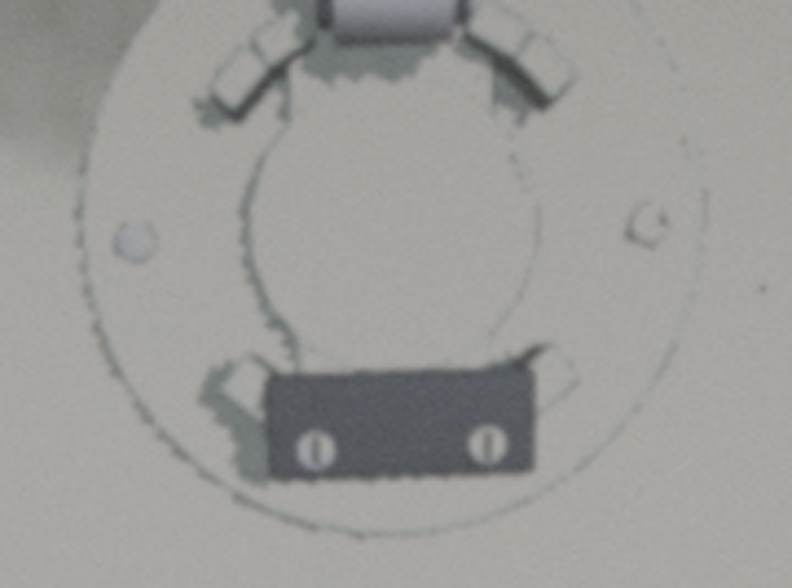

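The crop confirms the geometry. Lip and screws agree on centre ≈ (502.9,365.3), holder yaw ≈ 113.2°, so the tool yaw needs 23.2°. Next I'll check the dish's offset in the grip against its outline (rows 282–438, columns 320–490) and compute the waypoints.

```bash
cat >> h.py <<'E'
C=np.array([502.9,365.3,14.]); YAW=113.2
HR=R.from_euler('z',YAW,degrees=True)
def tcp_for(c,tilt,off,dep=20.8):
    # dish bottom centre c (seat frame), tilt deg (-x edge down), dish at tool (0,-off,dep)
    Rt=R.from_euler('xyz',[180,0,YAW-90],degrees=True)
    Rt=HR*R.from_euler('y',-tilt,degrees=True)*HR.inv()*Rt
    return C+HR.apply(c)-Rt.apply([0,-off,dep]), Rt
def togo(p,Rt,o=None):
    o=o or get_obs(); Rc=R.from_euler('xyz',o["eef_rot"],degrees=True)
    return Rc.inv().apply(p-o["tool_pos"]).round(1),(Rc.inv()*Rt).as_rotvec().round(3)
E
python3 - <<'E'
from h import *
f=np.load("w4.npy",allow_pickle=True).item(); o=get_obs()
Rc=R.from_euler('xyz',o["eef_rot"],degrees=True)
t=np.linspace(0,6.283,73)
for off in(0,2,4):
    for nm,z in(("lid",6.8),("bot",20.8)):
        q=np.array([proj(f,o["tool_pos"]+Rc.apply([29.7*np.cos(a),-off+29.7*np.sin(a),z])) for a in t])*1.25
        print(off,nm,q.min(0).round(),q.max(0).round())
u=np.array([np.cos(np.radians(25)),0,np.sin(np.radians(25))])
for k in (70,40,20,0):
    p,Rt=tcp_for(np.array([1.3,0,12.55])+k*u,25,2); print(k,p.round(1),togo(p,Rt))
E
```

```text
0 lid [315. 279.] [488. 430.]
0 bot [322. 264.] [482. 405.]
2 lid [315. 273.] [489. 426.]
2 bot [322. 259.] [482. 401.]
4 lid [314. 267.] [489. 421.]
4 bot [322. 253.] [482. 396.]
70 [481.6 415.1  74.1] (array([  10.9, -158.9,   99.8]), array([ 0.437,  0.008, -0.03 ]))
40 [492.3 390.1  61.5] (array([  11.8, -131.7,  112.5]), array([ 0.437,  0.008, -0.03 ]))
20 [499.4 373.4  53. ] (array([  12.4, -113.6,  120.9]), array([ 0.437,  0.008, -0.03 ]))
0 [506.6 356.7  44.6] (array([ 13. , -95.5, 129.4]), array([ 0.437,  0.008, -0.03 ]))
```

Run:
```python
from h import *
f=np.load("w4.npy",allow_pickle=True).item()
g=cv2.cvtColor(f["frame"],cv2.COLOR_BGR2GRAY).astype(int)
m=g[:,322:327].mean(1).astype(int)
print("top",list(zip(range(218,242),m[218:242]))); print("bot",list(zip(range(328,356),m[328:356])))
r=g[282:286].mean(0).astype(int); print(r[246:268],r[380:402])
```

```text
top [(218, np.int64(47)), (219, np.int64(47)), (220, np.int64(46)), (221, np.int64(45)), (222, np.int64(49)), (223, np.int64(56)), (224, np.int64(67)), (225, np.int64(75)), (226, np.int64(80)), (227, np.int64(84)), (228, np.int64(94)), (229, np.int64(102)), (230, np.int64(103)), (231, np.int64(103)), (232, np.int64(110)), (233, np.int64(121)), (234, np.int64(130)), (235, np.int64(135)), (236, np.int64(143)), (237, np.int64(147)), (238, np.int64(144)), (239, np.int64(138)), (240, np.int64(137)), (241, np.int64(137))]
bot [(328, np.int64(135)), (329, np.int64(135)), (330, np.int64(135)), (331, np.int64(134)), (332, np.int64(133)), (333, np.int64(130)), (334, np.int64(125)), (335, np.int64(120)), (336, np.int64(110)), (337, np.int64(101)), (338, np.int64(98)), (339, np.int64(97)), (340, np.int64(97)), (341, np.int64(98)), (342, np.int64(98)), (343, np.int64(99)), (344, np.int64(102)), (345, np.int64(103)), (346, np.int64(99)), (347, np.int64(99)), (348, np.int64(109)), (349, np.int64(120)), (350, np.int64(122)), (351, np.int64(121)), (352, np.int64(117)), (353, np.int64(111)), (354, np.int64(110)), (355, np.int64(110))]
[ 30  33  31  31  29  34  30  35  55  93 119 118 105 100 118 139 146 140
 132 130 132 136] [135 129 126 131 140 143 139 124 117 118 122 114  82  50  41  43  42  41
  44  43  44  43]
```

Lid outline rows 279.5–434.5 put the dish at about −1 mm offset along tool y in the camera frame. There is also about 0.9 mm of camera bias in tool x, which I'll take off the holder estimate. Moving to a standoff and tilting.

```bash
sed -i 's/502.9,365.3,14/502.1,365.0,14/' h.py; python3 -m jog '{"claw":[1,1,1,1,1,1,1,1],"delta_pos":[[2,-38,10],[2,-38,10],[2,-38,10],[2,-35,10],[0,0,0],[0,0,0],[0,0,0],[0,0,0]],"angular":[[0,0,-0.03],[0,0,0],[0,0,0],[0,0,0],[0.11,0,0],[0.11,0,0],[0.11,0,0],[0.11,0,0]]}'
cat > go.py <<'E'
from h import *
import sys
k=[float(x) for x in sys.argv[1].split(',')]
u=np.array([np.cos(np.radians(25)),0,np.sin(np.radians(25))])
o=get_obs()
for i in k:
    p,Rt=tcp_for(np.array([1.3,0,12.55])+i*u,25,-1); print(i,p.round(1),*togo(p,Rt,o))
p,Rt=tcp_for(np.zeros(3),25,-1)
# current dish centre in seat frame
Rc=R.from_euler('xyz',o["eef_rot"],degrees=True)
print("dish now (seat)",HR.inv().apply(o["tool_pos"]+Rc.apply([0,1,20.8])-C).round(1),"normal",HR.inv().apply(-Rc.as_matrix()[:,2]).round(3),"F",HR.inv().apply(o["force"]).round(1))
E
python3 go.py 60,40
```

```text
time_s: 5.88
tool_pos: [465.3, 412.2, 129.1]
eef_rot: [-153.9, 1.2, 24.1]
force: [-1.1, -0.3, -0.5]
gripper_width: 57.7
60.0 [483.3 408.9  71.2] [16.3 34.6 47.2] [-0.018  0.025  0.006]
40.0 [490.4 392.3  62.7] [16.1 54.6 46.9] [-0.018  0.025  0.006]
dish now (seat) [66.1 15.8 96. ] normal [-0.439 -0.025  0.898] F [ 0.1  1.2 -0.5]
```

```bash
python3 -m jog '{"claw":[1,1,1,1,1],"delta_pos":[[8,5,20],[8,5,20],[0,5,7],[0,0,0],[0,0,0]],"angular":[[-0.018,0.025,0.006],[0,0,0],[0,0,0],[0,0,0],[0,0,0]]}'
python3 go.py 60,0
```

```text
time_s: 6.3
tool_pos: [474.4, 415.6, 74.1]
eef_rot: [-155.0, 0.6, 22.6]
force: [0.8, 0.8, 0.1]
gripper_width: 57.8
60.0 [483.3 408.9  71.2] [ 5.7  9.9 -1.5] [-0.001  0.006 -0.014]
0.0 [504.7 358.9  45.8] [ 6.5 69.9 -1.5] [-0.001  0.006 -0.014]
dish now (seat) [65.3  5.7 40.8] normal [-0.423 -0.006  0.906] F [ 0.4 -1.   0.1]
```

```bash
python3 -m jog '{"claw":[1,1,1,1],"delta_pos":[[5.5,10,-1.5],[0,10,0],[0,0,0],[0,0,0]],"angular":[[0,0.006,-0.014],[0,0,0],[0,0,0],[0,0,0]]}'
python3 go.py 40,0
python3 - <<'E'
from h import *
f=grab_frame("wrist"); np.save("w5.npy",f,allow_pickle=True); cv2.imwrite("pics/w5.png",cv2.resize(f["frame"],(800,500),interpolation=cv2.INTER_CUBIC))
print(proj(f,C+HR.apply([-24,0,23.5]))*1.25,[ (proj(f,C+HR.apply([-24,s*22,23.5]))*1.25).round() for s in(1,-1)],proj(f,C+HR.apply([31.9,0,24.2]))*1.25)
E
```

```text
time_s: 6.63
tool_pos: [486.0, 399.7, 69.7]
eef_rot: [-154.9, -0.1, 23.3]
force: [0.3, 0.1, -0.0]
gripper_width: 57.8
40.0 [490.4 392.3  62.7] [ 1.  10.8  2.7] [-0.001 -0.001  0.003]
0.0 [504.7 358.9  45.8] [ 0.9 50.8  2.7] [-0.001 -0.001  0.003]
dish now (seat) [46.2  1.1 36.5] normal [-0.424  0.001  0.906] F [-0.  -0.3 -0. ]
[406.    523.125] [array([349., 523.]), array([463., 523.])] [406.125 374.875]
```

View pics/w5.png

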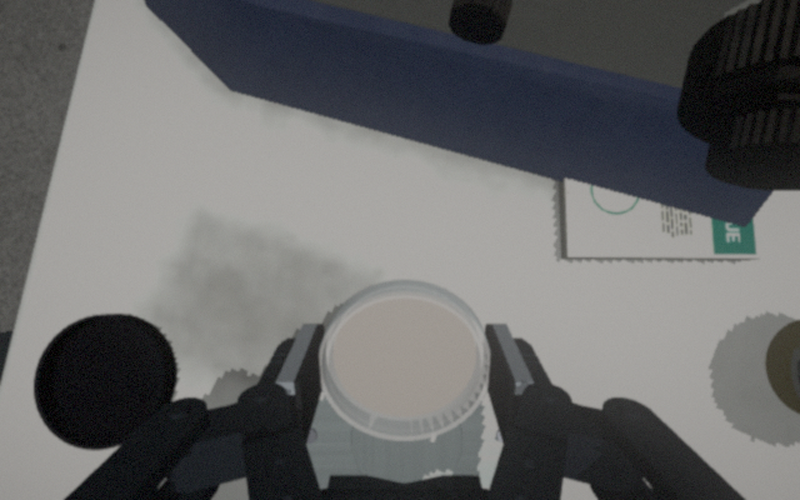

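The view shows the dish held squarely, but the seat is hidden behind it. I'll slide in along the dish plane (tool +y) and watch the force.

```bash
python3 -m jog '{"claw":[1,1,1,1,1],"delta_pos":[[1,8,2.7],[0,8,0],[0,4,0],[0,0,0],[0,0,0]],"angular":[[0,0,0.003],[0,0,0],[0,0,0],[0,0,0],[0,0,0]]}'
python3 go.py 0
```

```text
time_s: 7.1
tool_pos: [494.4, 383.7, 59.3]
eef_rot: [-154.9, -0.2, 23.2]
force: [0.6, 0.2, -0.5]
gripper_width: 57.8
0.0 [504.7 358.9  45.8] [-0.3 30.   0.9] [-0.001 -0.003  0.001]
dish now (seat) [28.1 -0.3 26.1] normal [-0.424  0.003  0.906] F [ 0.  -0.6 -0.5]
```

```bash
python3 -m jog '{"claw":[1,1,1,1,1,1],"delta_pos":[[0,6,0.9],[0,6,0],[0,5,0],[0,3,0],[0,0,0],[0,0,0]],"angular":[[0,-0.003,0.001],[0,0,0],[0,0,0],[0,0,0],[0,0,0],[0,0,0]]}'
python3 go.py 0
```

```text
time_s: 7.6
tool_pos: [502.1, 365.6, 48.7]
eef_rot: [-154.9, 0.1, 23.2]
force: [0.2, -0.4, -0.1]
gripper_width: 57.5
0.0 [504.7 358.9  45.8] [-0.2  7.6 -0.4] [-0.001  0.001 -0.   ]
dish now (seat) [ 8.4 -0.2 15.4] normal [-0.424 -0.001  0.906] F [-0.5 -0.1 -0.1]
```

```bash
python3 -m jog '{"claw":[1,1,1,1,1],"delta_pos":[[0,3,0],[0,2,0],[0,1,0],[0,0,0],[0,0,0]],"angular":[[0,0,0],[0,0,0],[0,0,0],[0,0,0],[0,0,0]]}'
python3 go.py 0
```

```text
time_s: 8.02
tool_pos: [504.0, 361.1, 46.6]
eef_rot: [-154.8, 0.0, 23.2]
force: [-0.2, 0.2, 0.2]
gripper_width: 57.8
0.0 [504.7 358.9  45.8] [-0.2  2.4 -0.3] [-0.003  0.001  0.   ]
dish now (seat) [ 3.7 -0.2 13.3] normal [-0.426 -0.001  0.905] F [0.3 0.1 0.2]
```

```bash
python3 -m jog '{"claw":[1,1,1,1,1,1],"delta_pos":[[0,2,0],[0,1.5,0],[0,1.5,0],[0,0,0],[0,0,0],[0,0,0]],"angular":[[0,0,0],[0,0,0],[0,0,0],[0,0,0],[0,0,0],[0,0,0]]}'
python3 go.py 0; python3 -m jog '{"claw":[1,1,1,1,1],"delta_pos":[[0,2,0],[0,2,0],[0,0,0],[0,0,0],[0,0,0]],"angular":[[0,0,0],[0,0,0],[0,0,0],[0,0,0],[0,0,0]]}'
python3 go.py 0
```

```text
time_s: 8.52
tool_pos: [504.1, 360.8, 46.6]
eef_rot: [-154.3, -0.0, 23.4]
force: [-0.8, 3.1, 0.7]
gripper_width: 57.5
0.0 [504.7 358.9  45.8] [-0.2  2.1 -0.1] [-0.011  0.001  0.003]
dish now (seat) [ 3.5 -0.2 13.4] normal [-0.433 -0.001  0.901] F [ 3.2 -0.5  0.7]
time_s: 8.93
tool_pos: [504.1, 360.6, 46.7]
eef_rot: [-153.9, -0.0, 23.5]
force: [-1.3, 2.9, 0.6]
gripper_width: 57.2
0.0 [504.7 358.9  45.8] [-0.2  2.  -0. ] [-0.019  0.001  0.004]
dish now (seat) [ 3.4 -0.1 13.6] normal [-0.44  -0.001  0.898] F [3.2 0.1 0.6]
```

Contact: +x reaction of 3.2 N with the lid edge about 5 mm past the lip, so this is the wall. I'll lower slightly to meet the floor.

```bash
python3 -m jog '{"claw":[1,1,1,1,1],"delta_pos":[[0,0.6,1.2],[0,0.6,1],[0,0,0],[0,0,0],[0,0,0]],"angular":[[0.01,0,0],[0,0,0],[0,0,0],[0,0,0],[0,0,0]]}'
python3 go.py 0
python3 - <<'E'
from h import *
f=grab_frame("scene"); print(proj(f,C)); u,v=proj(f,C).astype(int)
g=grab_frame("wrist")
a=cv2.resize(f["frame"][v-45:v+30,u-50:u+50],(800,600),interpolation=cv2.INTER_CUBIC); cv2.imwrite("pics/s5.png",a)
E
```

```text
time_s: 9.35
tool_pos: [504.3, 360.5, 45.9]
eef_rot: [-153.1, -0.1, 23.5]
force: [-2.1, 2.7, 1.9]
gripper_width: 57.5
0.0 [504.7 358.9  45.8] [-0.3  1.5 -0.6] [-0.032  0.001  0.005]
dish now (seat) [ 3.5 -0.3 12.9] normal [-0.452 -0.001  0.892] F [3.3 0.9 1.9]
[245.4 234.3]
```

View pics/s5.png

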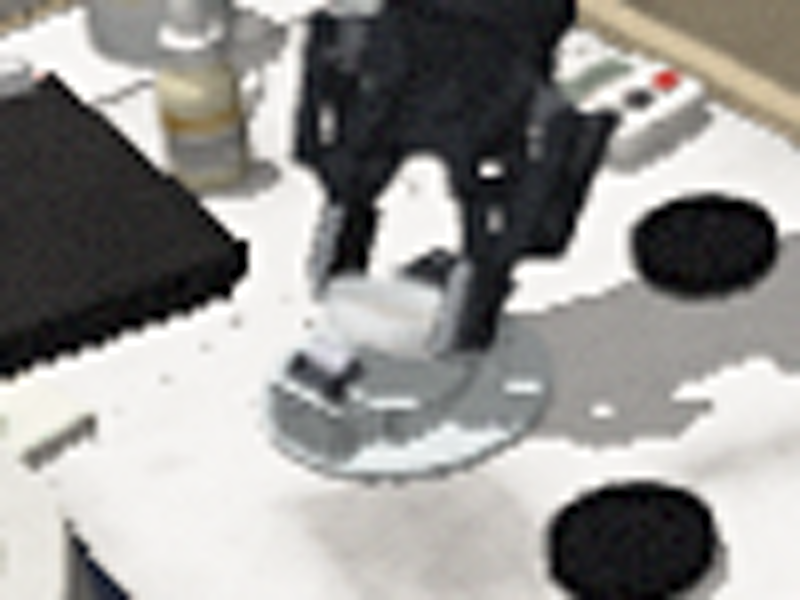

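The scene view shows the dish tilted with its edge under the dark lip (435,265) and its near edge above the roller (330,365). I'll release, then back off along the tool axis.

```bash
python3 -m jog '{"claw":[-0.5,-1,-1,-1,-1,-1],"delta_pos":[[0,0,0],[0,0,0],[0,0,0],[0,0,0],[0,0,0],[0,0,0]],"angular":[[0,0,0],[0,0,0],[0,0,0],[0,0,0],[0,0,0],[0,0,0]]}'
python3 -m jog '{"claw":[-1,-1,-1,-1,-1,-1],"delta_pos":[[0,0,-10],[0,0,-25],[0,0,-35],[0,0,-20],[0,0,0],[0,0,0]],"angular":[[0,0,0],[0,0,0],[0,0,0],[0,0,0],[0,0,0],[0,0,0]]}'
python3 - <<'E'
from h import *
f=grab_frame("scene"); u,v=proj(f,C).astype(int); w=grab_frame("wrist")
a=cv2.resize(f["frame"][v-30:v+20,u-30:u+30],(500,417),interpolation=cv2.INTER_CUBIC)
b=cv2.resize(w["frame"],(667,417))[:, 185:485]
cv2.imwrite("pics/s6.png",np.hstack([a,b]))
o=get_obs();print(HR.inv().apply(o["tool_pos"]-C))
E
```

```text
time_s: 9.95
tool_pos: [506.3, 357.2, 43.1]
eef_rot: [-153.6, -0.1, 23.3]
force: [1.3, -0.2, -0.3]
gripper_width: 85.7
time_s: 10.45
tool_pos: [522.1, 317.4, 126.9]
eef_rot: [-153.7, 0.1, 23.4]
force: [0.5, -0.1, -0.1]
gripper_width: 85.2
[-51.01602581   0.84883753 111.83940984]
```

View pics/s6.png

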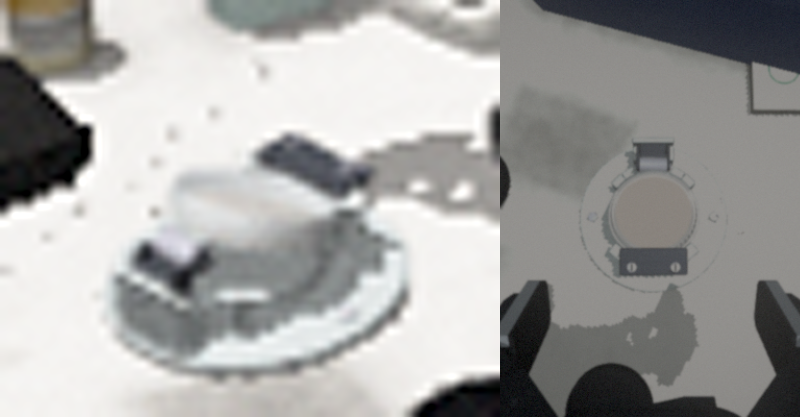

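Right panel: the dish is under the lip and against the roller; left panel: it is leaning as intended. Closing the fingers, levelling the tool and moving above the point at seat x ≈ +11.

```bash
cat > pr.py <<'E'
from h import *
import sys
o=get_obs(); p=C+HR.apply([float(sys.argv[1]),0,float(sys.argv[2])+22]); print(togo(p,R.from_euler('xyz',[180,0,YAW-90],degrees=True),o))
tip=o["tool_pos"]+R.from_euler('xyz',o["eef_rot"],degrees=True).apply([0,0,22]); print("tip seat",HR.inv().apply(tip-C).round(1),"F",HR.inv().apply(o["force"]).round(1),o["time_s"])
E
python3 -m jog '{"claw":[1,1,1,1,1,1,1],"delta_pos":[[0,-5,-25],[0,-5,-10],[0,0,0],[0,0,0],[0,0,0],[0,0,0],[0,0,0]],"angular":[[0,0,0],[-0.11,0,0],[-0.11,0,0],[-0.11,0,0],[-0.11,0,0],[0,0,0],[0,0,0]]}'
python3 pr.py 11 60
```

```text
time_s: 11.13
tool_pos: [518.3, 311.0, 149.4]
eef_rot: [-179.7, 1.5, 23.4]
force: [0.3, 0.4, -0.6]
gripper_width: 0.7
(array([  8. , -66.8,  53.5]), array([-0.005,  0.026,  0.004]))
tip seat [-56.    6.9 113.4] F [ 0.3 -0.5 -0.6] 11.1333
```

```bash
python3 -m jog '{"claw":[1,1,1,1,1,1],"delta_pos":[[4,-33,10],[4,-33,20],[0,0,20],[0,0,0],[0,0,0],[0,0,0]],"angular":[[-0.005,0.026,0.004],[0,0,0],[0,0,0],[0,0,0],[0,0,0],[0,0,0]]}'
python3 pr.py 11 36
```

```text
time_s: 11.63
tool_pos: [497.2, 373.0, 91.2]
eef_rot: [-179.5, 0.7, 22.9]
force: [-0.1, -0.4, 0.0]
gripper_width: -0.1
(array([ 1.6, -1.5, 19.2]), array([-0.009,  0.012, -0.006]))
tip seat [ 9.5  1.6 55.2] F [-0.3  0.2  0. ] 11.6333
```

```bash
python3 -m jog '{"claw":[1,1,1,1,1,1],"delta_pos":[[1.6,-1.5,8],[0,0,8],[0,0,3],[0,0,0],[0,0,0],[0,0,0]],"angular":[[-0.009,0.012,-0.006],[0,0,0],[0,0,0],[0,0,0],[0,0,0],[0,0,0]]}'
python3 pr.py 11 30
python3 -m jog '{"claw":[1,1,1,1,1,1],"delta_pos":[[0,0,2],[0,0,2],[0,0,2],[0,0,2],[0,0,0],[0,0,0]],"angular":[[0,0,0],[0,0,0],[0,0,0],[0,0,0],[0,0,0],[0,0,0]]}'
python3 pr.py 11 30
```

```text
time_s: 12.13
tool_pos: [502.5, 371.2, 75.5]
eef_rot: [-179.8, -0.3, 22.8]
force: [-0.4, -0.6, 0.1]
gripper_width: -0.1
(array([-2.9, -5.4,  9.5]), array([-0.003, -0.004, -0.008]))
tip seat [ 5.6 -2.9 39.5] F [-0.3  0.6  0.1] 12.1333
time_s: 12.63
tool_pos: [503.6, 371.6, 68.8]
eef_rot: [-179.8, -0.4, 22.7]
force: [0.4, -0.1, 0.2]
gripper_width: 0.4
(array([-4. , -5.5,  2.7]), array([-0.004, -0.008, -0.008]))
tip seat [ 5.6 -4.1 32.8] F [-0.2 -0.4  0.2] 12.6333
```

```bash
python3 -m jog '{"claw":[1,1,1,1],"delta_pos":[[-4,-5.5,-1],[0,0,0],[0,0,0],[0,0,0]],"angular":[[0,-0.006,-0.008],[0,0,0],[0,0,0],[0,0,0]]}'
python3 pr.py 11 30
python3 -m jog '{"claw":[1,1,1,1,1,1],"delta_pos":[[0,0,2],[0,0,2],[0,0,2],[0,0,2],[0,0,0],[0,0,0]],"angular":[[0,0,0],[0,0,0],[0,0,0],[0,0,0],[0,0,0],[0,0,0]]}'
python3 pr.py 11 24
```

```text
time_s: 12.97
tool_pos: [497.9, 375.8, 70.8]
eef_rot: [-179.8, -0.2, 23.3]
force: [-0.1, 0.4, -0.2]
gripper_width: 0.5
(array([-0.4,  0.6,  4.8]), array([-0.003, -0.003,  0.001]))
tip seat [11.6 -0.4 34.8] F [ 0.4 -0.1 -0.2] 12.9667
time_s: 13.47
tool_pos: [498.2, 375.9, 64.6]
eef_rot: [-179.8, -0.3, 23.3]
force: [-0.2, -0.3, -0.8]
gripper_width: 0.0
(array([-0.8,  0.6,  4.6]), array([-0.003, -0.005,  0.001]))
tip seat [11.6 -0.9 28.6] F [-0.2  0.3 -0.8] 13.4667
```

```bash
for i in 1; do python3 -m jog '{"claw":[1,1,1,1,1],"delta_pos":[[0,0,2],[0,0,2],[0,0,2],[0,0,0],[0,0,0]],"angular":[[0,0,0],[0,0,0],[0,0,0],[0,0,0],[0,0,0]]}'; done
python3 pr.py 11 14
python3 -m jog '{"claw":[1,1,1,1,1],"delta_pos":[[0,0,2],[0,0,2],[0,0,2],[0,0,2],[0,0,2]],"angular":[[0,0,0],[0,0,0],[0,0,0],[0,0,0],[0,0,0]]}'
python3 pr.py 11 14
```

```text
time_s: 13.88
tool_pos: [497.3, 376.0, 55.9]
eef_rot: [-179.8, -0.1, 23.3]
force: [0.2, 0.3, 0.4]
gripper_width: -0.0
(array([0.1, 1. , 5.9]), array([-0.004, -0.002,  0.002]))
tip seat [12.1  0.  19.9] F [ 0.2 -0.3  0.4] 13.8833
time_s: 14.3
tool_pos: [497.6, 376.3, 50.3]
eef_rot: [-179.8, -0.2, 23.3]
force: [-3.9, -1.6, 8.9]
gripper_width: 0.1
(array([-0.3,  1.2,  0.3]), array([-0.004, -0.003,  0.002]))
tip seat [12.2 -0.3 14.3] F [0.  4.2 8.9] 14.3
```

```bash
python3 -m jog '{"claw":[1,1,1,1],"delta_pos":[[0,0,2.5],[0,0,2.5],[0,0,2.5],[0,0,2.5]],"angular":[[0,0,0],[0,0,0],[0,0,0],[0,0,0]]}'
python3 pr.py 11 14
```

```text
time_s: 14.63
tool_pos: [497.5, 376.3, 50.3]
eef_rot: [-179.8, -0.3, 23.3]
force: [-3.8, -2.0, 9.7]
gripper_width: 0.1
(array([-0.2,  1.2,  0.3]), array([-0.003, -0.005,  0.002]))
tip seat [12.2 -0.3 14.3] F [-0.3  4.3  9.7] 14.6333
```

The tip has stopped at 14.3 mm above the floor, the lid's home height, and isn't moving under 10 N. Backing off to look.

```bash
python3 -m jog '{"claw":[1,1,1,1,1,1,1,1],"delta_pos":[[0,0,-10],[0,0,-20],[0,10,-30],[0,30,-30],[0,30,-20],[0,20,0],[0,0,0],[0,0,0]],"angular":[[0,0,0],[0,0,0],[0,0,0],[0,0,0],[0,0,0],[0,0,0],[0,0,0],[0,0,0]]}'
python3 - <<'E'
from h import *
f=grab_frame("scene"); u,v=proj(f,C).astype(int); w=grab_frame("wrist"); np.save("w7.npy",w,allow_pickle=True)
a=cv2.resize(f["frame"][v-30:v+20,u-25:u+25],(400,400),interpolation=cv2.INTER_CUBIC)
p,q=proj(w,C).astype(int); print(p,q); p=np.clip(p,60,580);q=np.clip(q,60,340)
b=cv2.resize(w["frame"][q-60:q+60,p-60:p+60],(400,400),interpolation=cv2.INTER_CUBIC)
cv2.imwrite("pics/s7.png",np.hstack([a,b]))
E
```

```text
time_s: 15.3
tool_pos: [534.1, 291.1, 168.1]
eef_rot: [-179.9, -0.5, 23.5]
force: [-0.9, 0.4, -0.5]
gripper_width: 0.5
321 87
```

View pics/s7.png

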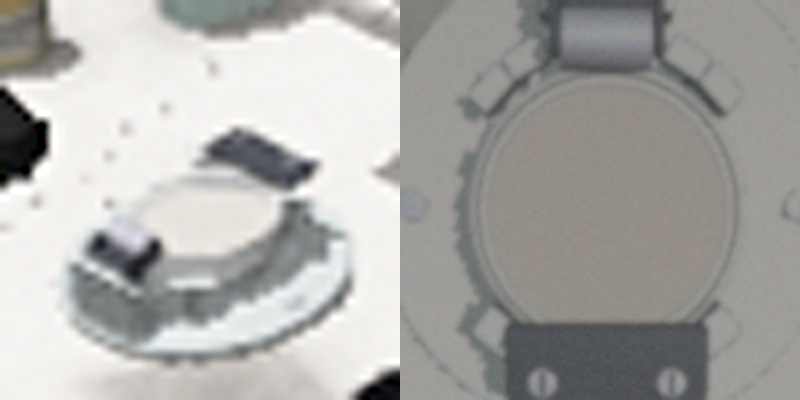

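The dish is level, flat between the walls, with its edge under the lip and the roller over its other edge. One numeric check on the roller, from this same frame.

Run:
```python
from h import *
w=np.load("w7.npy",allow_pickle=True).item()
P=lambda a,b,z:HR.inv().apply(ray(w,321-60+(a-400)*.3,87-60+b*.3,z)-C).round(1)
print("roller inner edge",P(605,70,32),"outer",P(605,10,34),"lip edge",P(607,323,37.5),"dish L/R/top",P(472,205,28),P(740,205,28))
```

```text
roller inner edge [26.  -0.4 18. ] outer [36.8 -0.3 20. ] lip edge [-24.4  -1.   23.5] dish L/R/top [-0.5 28.2 14. ] [ -0.2 -29.6  14. ]
```

The roller's inner edge is at x = 26.0 (25.9 when fully out), so it has sprung back over the edge. The arm is clear, so I'm handing in.

```bash
python3 -c "
from station import *
print(job_done(), get_obs()['time_s'])"
```

```text
the job is handed in; nothing more can be done
the job is handed in; nothing more can be done
```

The dish is loaded in the holder, and I handed the job in at about 15.4 s of robot time. I gripped it at its ±y sides and slid it in, tilted about 25°, until its edge was under the lip and against the wall. After letting go I pressed it down with the closed fingers, at about 10 N, 12 mm to the roller side of centre. The lid stayed up throughout.

**Last checks, all passed:**
- **Seated:** the pressing fingertips stopped 14.3 mm above the seat floor (lid height is 14 mm) and did not move under more force.
- **Centred:** the last pictures show the dish level. Its left and right edges put the centre about 0.7 mm off the seat centre in y. I did not measure its x position on its own.
- **Catch:** the roller's inner edge measured x = 26.0 mm, against 25.9 mm when fully out, so it has sprung back over the dish's edge.
- **Robot:** the arm was well clear of everything at hand-in.

**Disagreements and gaps:**
- **Wall contact:** it came about 2 mm earlier than I had worked out, which fits the camera and grasp uncertainty.
- **Gripper reading:** it showed about 57.6 mm on the 59.4 mm dish.
- **Sideways force:** there was about 4 N along the holder's y during the press. I did not trace the cause, and there was no visible effect.
- **Bystanders:** the arm was never driven near the timer, tape roll or specimen cup, but I did not re-measure their positions at the end.

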